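# Pack the forceps and latch the instrument box

## Robot

A 6-joint arm with a two-finger parallel gripper is mounted at the origin on a cart in front of the work surface, level with it; the furniture and walls round the work are solid. World frame = base frame: x ahead of the robot, y to its left, z up, the work surface at z = 0. Lengths are in mm, angles in degrees, forces in N, time in s.
With the tool pointing down it reaches from about 300 to 850 mm from the base axis. Payload 4.2 kg.
Tool frame: the origin (TCP) lies at the centre of the arm's flange, where the gripper is bolted on; the fingertips stand 191 mm ahead of it and the grasp point (between the pads) lies 172 mm ahead of it; z points along the fingers, x is the direction in which the jaws open and shut, and the axes are right-handed (so a half turn about z gives the same grasp; the last joint's range is limited). The gripper opens to 91 mm and grips with 3 to 60 N. Pads are 32 mm wide; open, the fingers measure 118 mm over their backs; the gripper's body (76 mm by 178 mm) begins 60 mm behind the grasp point.
Start: joints at [72.021, 18.312, 89.639, -0, 72.044, -1.146], TCP at [166.512, 550.361, 404.776] pointing down, gripper open.
Joint ranges: [-177.97, 177.97], [-48.28, 115.42], [12.27, 149.76], [-77.06, 257.06], [2.81, 150.46], [-146.56, 146.56]. Speed limits (degrees/s): [147.25, 147.25, 180, 180, 180, 180].

## Interface

Orientations are given as [roll, pitch, yaw] about the fixed x, y, z axes, in that order (R = Rz(yaw) Ry(pitch) Rx(roll)).
In Python, from workcell import telemetry, imaging, env gives the robot as it stands. The module is installed in compiled form; this text tells all that it offers.
- The arm moves only by the tool jog_arm, never from a script. Its argument "series" is a list of rows, each a list of 3 entries, a list of its own where there are three numbers: the shift along the world's x, y, z in mm, then the turn, a rotation vector about the world's x, y, z in rad, then the opening, from 0 (shut) to 1 (fully open). In form: [[[x, y, z], [ax, ay, az], jaw], ...]. A call has exactly 5 rows; each row is the pose to reach, as a shift and turn from the pose measured when the call began; what a row does not reach only later rows make up. A row lasts 1/12 s, in which the tool goes at most 41.7 mm and 7.16 degrees, less where a joint would pass 70% of its speed; a pose out of reach is approached as far as the arm can. A call with a gripper value outside its range is refused whole. The fingers move at their own pace and stop on an object; "squeeze" is the grip in N (left out, the last holds). Time passes only in rows, so rows that repeat a pose let the fingers close, or fill a call up. It gives the time, the measured TCP pose, the force and the opening at its end, in the units of the state.
- telemetry.state(): the state, without advancing time (a new reading comes with each control period).
- imaging.grab_frame(name): name is "scene" or "top" or "wrist"; returns a dict with "pixels" (480x640x3 uint8, red, green, blue), "fov_y" (degrees; the focal length in pixels is half the picture's height over the tangent of half this angle, whatever the lens; pixels are square), "cx", "cy" (the principal point, pixels), "R" (3x3) and "t" (3): a world point X has camera coordinates R X + t; the wrist camera has in their place "T_tool_cam" (4x4, takes a point from camera to tool coordinates, whose origin is the TCP and whose axes are the tool frame's). Camera axes: x right, y down, z forward; pixel columns grow to the right and rows downward; lengths in mm; the calibration is good to about 2 mm. The wrist camera is an equidistant fisheye: a pixel r from the principal point sees the ray r / f radians off the axis. A picture is of the moment at which its call begins: read the wrist's pose just before it. There is no depth.
- env.job_done(): hands the job in, once; it reports no verdict.
The state is a dict: "time_s": time; "qpos": joint angles; "qvel": joint speeds; "effort": joint torques, N m; "ee_pos": TCP position; "ee_rot": TCP orientation; "force": force on the tool from outside, world axes, zero at the start; "torque": the same for the moment, N m; "gripper_width": finger opening in mm.
Only numpy, scipy, OpenCV 4.12 (cv2) and the standard library are available. Lean on these libraries where they do the work, as an engineer would, in place of code of your own. Each camera call takes 0.05 s, during which the arm holds its last target.

## Task

The forceps lie across the top of the open instrument box, above its red fill line, so the lid cannot close. Turn them and lay them down inside the box beside the two cassettes, then hook the lid's tongue under the keeper bar at the box's far end and press the lid's near end down until the sprung blue catch snaps back over it. Keep both cassettes in the box, do not disturb the other things on the bench, and leave the lid closed flat and let go.

Things in the scene. Friction and masses are not known exactly. Their poses are not given: they have to be found in the camera images.
- instrument_box: Open grey enamelled box, fixed to the bench, 190 (x) x 110 (y) x 36 mm (z), walls and floor 4 mm thick, inside 182 x 102 x 32 mm. Origin: centre of its underside; z up, +x to its far (keeper) end, -x to its near (catch) end. The rim is 36 mm above the origin; a red fill line runs round the inside 29 mm above it.
- box_rim (a point): Centre of the box's mouth at rim height, 36 mm above the box's origin; axes as the box.
- keeper (a point): Under the keeper bar, at box x = 104.5 mm, rim height; axes as the box. Dark bracket 62 mm wide at the far end: ledge 3 mm below the rim from box x = 95 to 108 mm, end stop facing -x at x = 108.5, cheeks' inner faces at y = -26 and +26, and a fixed bar across from x = 99.5 to 109.5, its underside 8 mm and its top 14 mm above the rim.
- catch_end (a point): Middle of the box's near rim, at box x = -95 mm, rim height. The catch stands here, up to 20.5 mm above the rim, so the level lid cannot be slid under the keeper bar: its near end must be raised (tilt of about 0.2 rad) while the tongue goes in, and then swung down.
- catch (a joint): Sprung blue catch, 36 mm wide, in m: 0 at rest, slides outward (box -x) to 0.008. Its sloped nose overhangs the lid's near edge by about 3 mm, about 2 mm above the closed lid. A lid lowered on the slope stays with its near end some 10 to 15 mm high; a push of about 4 to 12 N on it makes the catch give way and snap back to 0 over it (spring 2 to 5 N).
- lid: Loose flat grey enamelled lid 188 (x) x 108 (y) x 5 mm, 0.22 kg, lying on the bench. Origin: centre of its underside, z up. A tongue 44 mm wide, 4 mm thick, flush with the underside, reaches from its edge at x = 94 to x = 106.5 mm. A solid blue grip fin at its centre, 12 (x) x 60 mm (y), rises to 39 mm above the origin. Closed: origin 36 mm above the box's, axes along the box's.
- lid_grip (a point): Middle of the grip fin, 27 mm above the lid's origin; the fin is 12 mm thick along x.
- lid_tongue (a point): Middle of the lower edge of the tongue's tip, at x = 106.5 mm, z = 0 of the lid.
- lid_front (a point): Middle of the lower near edge of the lid, at x = -94 mm, z = 0 of the lid; this edge goes under the catch.
- press_pad (a point): Blue pressing spot on the lid's top face near the catch edge, at x = -75 mm, z = 5 mm of the lid.
- forceps: Loose steel forceps, 125 mm long (y) x 14 mm wide (x) x 9 mm high (z), 0.03 kg. Origin: middle of the underside; they start lying across the rim of the box.
- cassette_1: Small clear slide cassette with a green insert, 18 x 10 x 34 mm, loose in the near half of the box beside one long wall, lying flat (10 mm high). Origin: centre of one 18 x 10 mm end, at mid-height as it lies; its z axis runs along its length, towards box +x.
- cassette_2: Small clear slide cassette with a grey insert, 18 x 10 x 34 mm, lying flat beside the opposite long wall of the box; same origin and axes.
- notebook: Bystander: brown spiral notebook 148 x 109 x 13 mm. Origin: centre of its underside.
- tape_roll: Bystander: tan tape roll 96 mm across, 48 mm high. Origin: centre of its underside.
- timer: Bystander: small white bench timer 66 x 66 x 18 mm. Origin: centre of its underside.
- petri_1: Bystander: closed petri dish 93 mm across, 17 mm high. Origin: centre of its underside.

How it is judged:
By the outcome, as a careful person would: the job done as asked, in the order asked, and still so for the second after the job is handed in, with the robot touching nothing.
It also fails if it takes over 72 s, if anything falls off the work surface, if the arm or the gripper's body presses on something with over 40 N, if the wrist force passes 120 N, or if a joint passes its speed limit or range.

## Working session

There is one attempt and no reset: what is moved stays moved. The work goes in short steps, Python scripts to look and compute and a tool call to move; the robot and the scene stay as the last step left them, time stands still between calls to the robot, and variables do not carry over. Pictures are saved under pics/ and viewed, and the job is handed in when it is done.

Besides the shell and the picture viewer there is one more tool, called after "Emit:" as name([rows], argument=value, ...), one row to a line, values as JSON. jog_arm: Moves the arm, as the interface text tells. Its arguments: {"type":"object","properties":{"series":{"type":"array"},"squeeze":{"type":"number"}},"required":["series"]}

```bash
mkdir -p pics; ls; cat > h.py <<'E'
import numpy as np,cv2
from workcell import telemetry, imaging, env
def save(n,f):
    d=imaging.grab_frame(n); cv2.imwrite(f'pics/{f}.png',d['pixels'][:,:,::-1]); return d
def ray(d,u,v):
    f=240/np.tan(np.radians(d['fov_y'])/2)
    c=np.array([(u-d['cx'])/f,(v-d['cy'])/f,1.0])
    R=np.array(d['R']);t=np.array(d['t'])
    return -R.T@t, R.T@c
def onz(d,u,v,z):
    o,r=ray(d,u,v); return o+r*(z-o[2])/r[2]
def proj(d,X):
    f=240/np.tan(np.radians(d['fov_y'])/2)
    c=np.array(d['R'])@np.array(X,float)+np.array(d['t'])
    return np.array([d['cx']+f*c[0]/c[2],d['cy']+f*c[1]/c[2]])
E
python3 - <<'E'
from h import *
import pickle
s=telemetry.state();print(s)
for n in ['scene','top','wrist']:
    d=save(n,n+'0'); pickle.dump(d,open(n+'0.pkl','wb'))
    print(n,{k:v for k,v in d.items() if k!='pixels'})
    if n!='wrist': print(ray(d,320,240))
E
```

```text
pics
{'time_s': 0.0, 'qpos': array([ 7.20209953e+01,  1.83517031e+01,  8.97072655e+01,  3.31200298e-04,
        7.20422268e+01, -1.14348144e+00]), 'qvel': array([ 0.00883951, -0.04129603, -0.04570408,  0.03444034,  0.03028518,
       -0.03328056]), 'effort': array([-2.03856485e-03, -4.12465882e+01, -2.31970561e+01,  7.24381255e-02,
        4.56136640e-02, -1.37262928e-04]), 'ee_pos': array([166.45801761, 550.20396523, 403.91352698]), 'ee_rot': array([-1.79997666e+02,  1.01169032e-01,  7.31643764e+01]), 'force': array([0.11670458, 0.10527896, 0.22832618]), 'torque': array([-0.00140275, -0.03140228,  0.02030616]), 'gripper_width': 91.2226931204078}
scene {'fov_y': 50.39342155684838, 'cx': 318.82600575188894, 'cy': 237.9680342007815, 'R': array([[ 0.63191858, -0.77503437, -0.00079683],
       [-0.54472194, -0.4434032 , -0.71180869],
       [ 0.55132288,  0.45023919, -0.70237295]]), 't': array([-334.00156966,  301.11831333, 1029.36669951])}
(array([-192.42586614, -588.80709633,  937.07181079]), array([ 0.55060736,  0.44668918, -0.70521023]))
top {'fov_y': 48.57699584962697, 'cx': 316.08092003874737, 'cy': 231.91022287896627, 'R': array([[ 0.0047268 , -0.99995214, -0.00856599],
       [-0.99668723, -0.00401551, -0.08123077],
       [ 0.08119249,  0.00892157, -0.99665851]]), 't': array([ -30.58422586,  532.71317594, 1537.06257809])}
(array([ 406.29505177,  -42.15666141, 1574.93721731]), array([ 0.06606638,  0.00149174, -0.99795726]))
wrist {'fov_y': 65.70646984690485, 'cx': 319.0867055948994, 'cy': 245.94984690298122, 'T_tool_cam': array([[ 9.99998981e-01, -9.49520145e-04,  1.06579706e-03,
         4.40666675e-01],
       [ 6.22538870e-04,  9.62024313e-01,  2.72963061e-01,
        -7.84171052e+01],
       [-1.28450662e-03, -2.72962120e-01,  9.62023924e-01,
         2.01045840e+01],
       [ 0.00000000e+00,  0.00000000e+00,  0.00000000e+00,
         1.00000000e+00]])}
```

View pics/scene0.png

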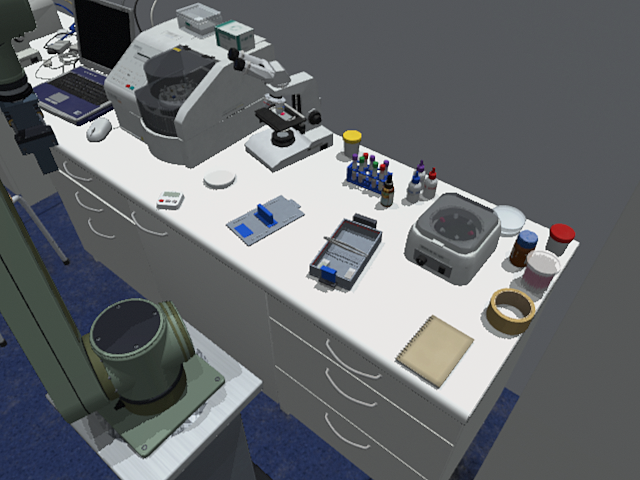

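View pics/top0.png

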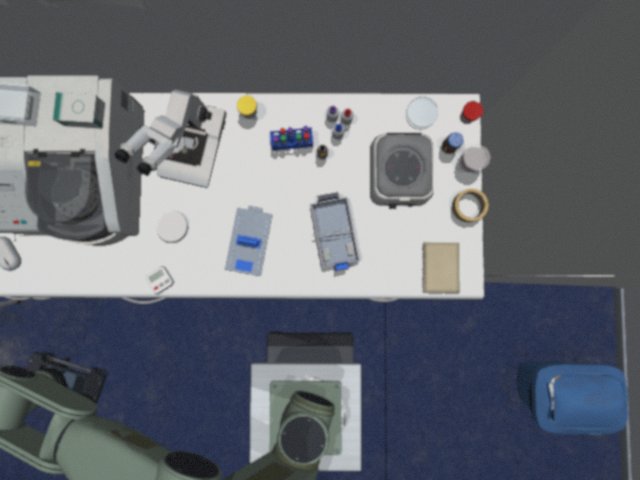

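View pics/wrist0.png

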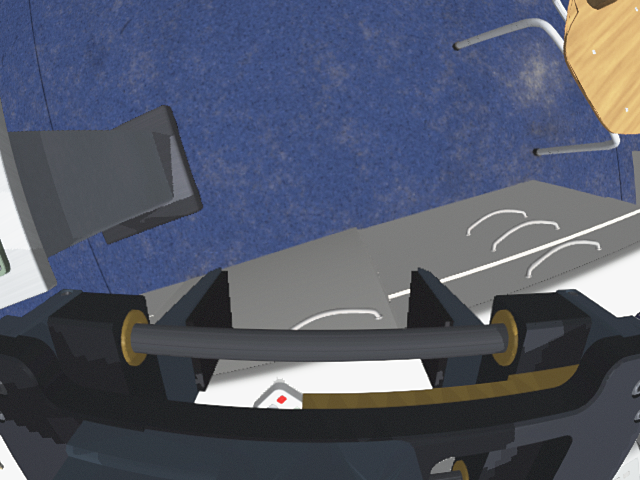

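The box is near pixel (345,252) in the scene view and (335,233) in the top view. The lid is at (265,220) and (248,240), with its tongue facing away from the robot. I'll zoom in next.

```bash
python3 - <<'E'
from h import *
a=cv2.imread('pics/scene0.png');b=cv2.imread('pics/top0.png')
cv2.imwrite('pics/z1.png',cv2.resize(a[190:300,215:395],None,fx=4.4,fy=4.4,interpolation=cv2.INTER_CUBIC))
cv2.imwrite('pics/z2.png',cv2.resize(b[185:285,215:375],None,fx=5,fy=5,interpolation=cv2.INTER_CUBIC))
E
```

```text
(no output)
```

View pics/z1.png

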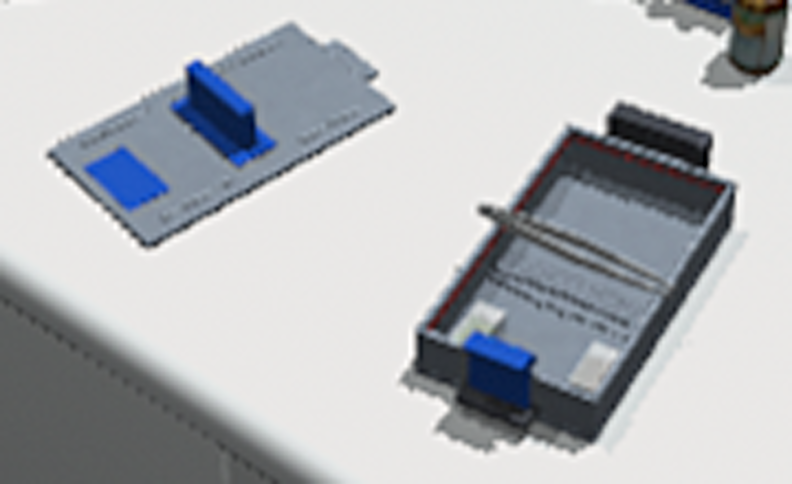

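View pics/z2.png

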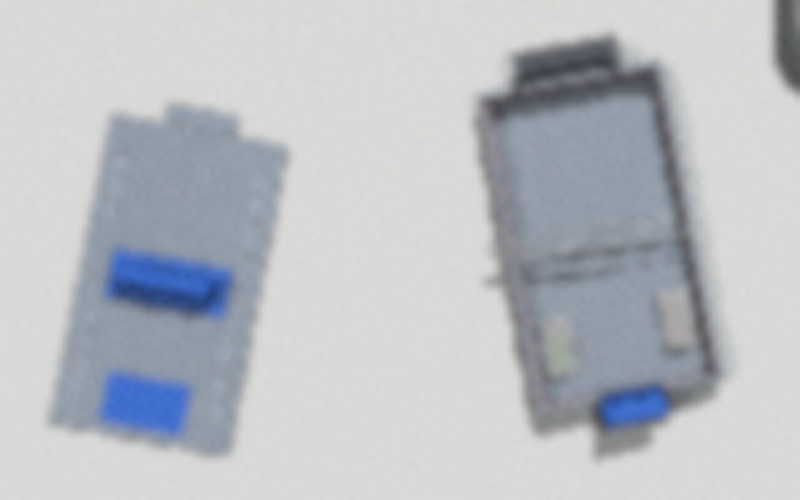

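```bash
python3 - <<'E'
from h import *
import pickle
T=pickle.load(open('top0.pkl','rb'));S=pickle.load(open('scene0.pkl','rb'))
def rep(d,pts,z,s,ou,ov):
    P=np.array([onz(d,u/s+ou-.5+.5/s,v/s+ov-.5+.5/s,z) for u,v in pts]);print(P.round(1).tolist(), 'mean',P.mean(0).round(1));return P
for nm,d,s,ou,ov,bx,ld,fc in [('top',T,5,215,185,[(482,97),(660,70),(722,378),(538,430)],[(110,115),(288,150),(230,455),(50,423)],[(490,280),(690,240)]),
  ('scene',S,4.4,215,190,[(570,128),(735,185),(592,405),(418,332)],[(293,25),(395,108),(150,243),(50,152)],[(482,210),(668,288)])]:
    print(nm)
    for p,z in((bx,36),(ld,5)):
        P=rep(d,p,z,s,ou,ov)
        e=[np.linalg.norm(P[i,:2]-P[(i+1)%4,:2]).round(1) for i in range(4)]
        a=(P[0]+P[1]-P[2]-P[3])
        print(e,'yaw',np.degrees(np.arctan2(a[1],a[0])).round(2))
    rep(d,fc,40,s,ou,ov)
E
```

```text
top
[[613.3, -13.2, 36.0], [629.5, -116.9, 36.0], [450.2, -152.8, 36.0], [419.7, -46.6, 36.0]] mean [528.2 -82.4  36. ]
[np.float64(105.0), np.float64(182.9), np.float64(110.5), np.float64(196.4)] yaw 10.51
[[605.8, 208.8, 5.0], [585.3, 102.6, 5.0], [404.4, 134.7, 5.0], [422.8, 241.2, 5.0]] mean [504.6 171.8   5. ]
[np.float64(108.3), np.float64(183.7), np.float64(108.1), np.float64(185.9)] yaw -10.05
[[506.1, -18.5, 40.0], [529.8, -134.1, 40.0]] mean [517.9 -76.3  40. ]
scene
[[612.3, -17.3, 36.0], [633.6, -120.8, 36.0], [447.6, -156.6, 36.0], [429.6, -52.3, 36.0]] mean [530.8 -86.8  36. ]
[np.float64(105.8), np.float64(189.4), np.float64(105.8), np.float64(186.0)] yaw 10.88
[[605.5, 200.8, 5.0], [586.0, 97.8, 5.0], [406.1, 132.4, 5.0], [423.1, 234.6, 5.0]] mean [505.2 166.4   5. ]
[np.float64(104.8), np.float64(183.2), np.float64(103.6), np.float64(185.5)] yaw -10.7
[[521.9, -22.7, 40.0], [538.8, -140.4, 40.0]] mean [530.4 -81.6  40. ]
```

Emit:
jog_arm([
  [[22.6, -29.3, 0], [0, 0, -0.073], 1],
  [[45.2, -58.7, 0], [0, 0, -0.146], 1],
  [[67.8, -88, 0], [0, 0, -0.218], 1],
  [[90.4, -117.3, 0], [0, 0, -0.291], 1],
  [[113, -146.7, 0], [0, 0, -0.364], 1],
])

```text
time_s: 0.57
ee_pos: [280.0, 402.1, 403.8]
ee_rot: [180.0, 0.1, 52.1]
force: [0.4, -0.1, 0.1]
gripper_width: 91.2
```

Emit:
jog_arm([
  [[22.6, -29.3, 0], [0, 0, -0.073], 1],
  [[45.2, -58.7, 0], [0, 0, -0.146], 1],
  [[67.8, -88, 0], [0, 0, -0.218], 1],
  [[90.4, -117.3, 0], [0, 0, -0.291], 1],
  [[113, -146.7, 0], [0, 0, -0.364], 1],
])

```text
time_s: 0.98
ee_pos: [393.7, 253.7, 403.8]
ee_rot: [180.0, 0.1, 31.1]
force: [-0.0, 0.5, -0.0]
gripper_width: 91.2
```

Emit:
jog_arm([
  [[28, -30, 0], [0, 0, -0.073], 1],
  [[56, -60, 0], [0, 0, -0.146], 1],
  [[84, -90, 0], [0, 0, -0.218], 1],
  [[105, -120, 0], [0, 0, -0.291], 1],
  [[126, -160, 0], [0, 0, -0.364], 1],
])

```text
time_s: 1.4
ee_pos: [519.3, 95.5, 403.5]
ee_rot: [-180.0, 0.1, 10.0]
force: [0.1, 0.4, 0.4]
gripper_width: 91.2
```

```bash
cat >> h.py <<'E'
from scipy.spatial.transform import Rotation as Ro
def wgrab(f):
    import pickle
    s=telemetry.state(); d=save('wrist',f)
    Tw=np.eye(4);Tw[:3,:3]=Ro.from_euler('xyz',s['ee_rot'],degrees=True).as_matrix();Tw[:3,3]=s['ee_pos']
    d['Twc']=Tw@np.array(d['T_tool_cam']); pickle.dump(d,open(f+'.pkl','wb')); return d
def wray(d,u,v):
    f=240/np.tan(np.radians(d['fov_y'])/2)
    du,dv=u-d['cx'],v-d['cy'];r=np.hypot(du,dv);th=r/f
    c=np.array([np.sin(th)*du/max(r,1e-9),np.sin(th)*dv/max(r,1e-9),np.cos(th)])
    return d['Twc'][:3,3],d['Twc'][:3,:3]@c
def wonz(d,u,v,z):
    o,r=wray(d,u,v);return o+r*(z-o[2])/r[2]
def wproj(d,X):
    f=240/np.tan(np.radians(d['fov_y'])/2)
    c=d['Twc'][:3,:3].T@(np.array(X,float)-d['Twc'][:3,3])
    th=np.arctan2(np.hypot(c[0],c[1]),c[2]);n=np.hypot(c[0],c[1])
    return np.array([d['cx']+f*th*c[0]/n,d['cy']+f*th*c[1]/n])
E
python3 -c "
from h import *
wgrab('w1')"
```

```text
(no output)
```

View pics/w1.png

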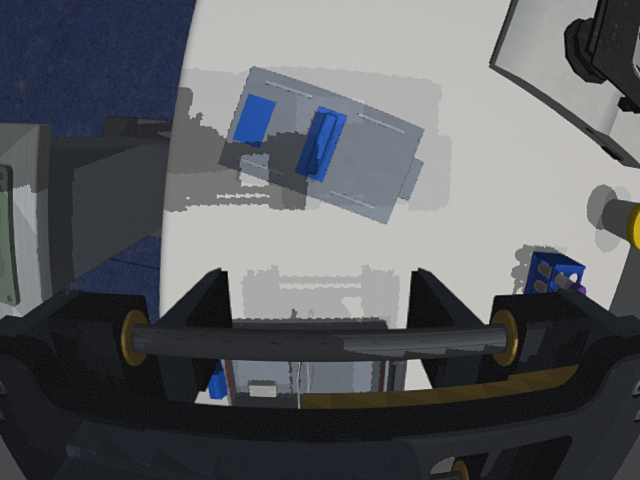

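The lid is in clear view, with corners near (253,67), (424,128), (387,224) and (220,163) and the tongue at (411,178). Next I'll look at the box.

Emit:
jog_arm([
  [[0, -41, 0], [0, 0, 0], 1],
  [[0, -82, 0], [0, 0, 0], 1],
  [[0, -123, 0], [0, 0, 0], 1],
  [[0, -164, 0], [0, 0, 0], 1],
  [[0, -205, 0], [0, 0, 0], 1],
])

```text
time_s: 1.87
ee_pos: [521.5, -113.1, 403.2]
ee_rot: [179.6, -0.0, 9.7]
force: [1.6, 0.5, 0.2]
gripper_width: 91.2
```

Emit:
jog_arm([
  [[0, -30, 0], [0, 0, 0], 1],
  [[0, -60, 0], [0, 0, 0], 1],
  [[0, -60, 0], [0, 0, 0], 1],
  [[0, -60, 0], [0, 0, 0], 1],
  [[0, -60, 0], [0, 0, 0], 1],
])

```text
time_s: 2.28
ee_pos: [521.3, -172.6, 402.9]
ee_rot: [179.7, 0.0, 9.7]
force: [0.3, 0.2, 0.5]
gripper_width: 91.2
```

```bash
python3 -c "
from h import *
wgrab('w2')"
```

```text
(no output)
```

View pics/w2.png

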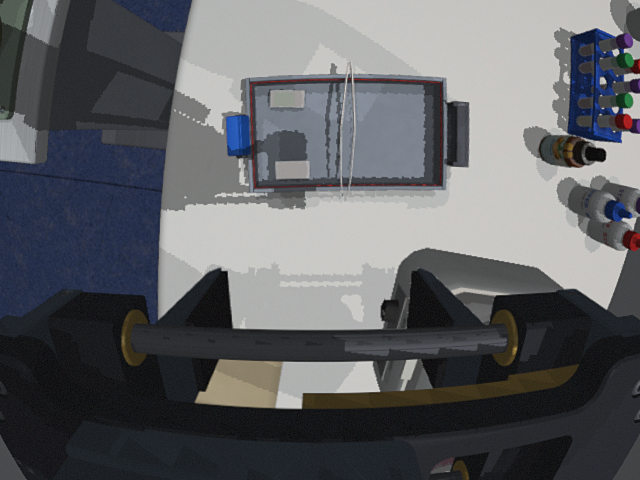

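```bash
python3 - <<'E'
from h import *
b=cv2.imread('pics/w2.png')
cv2.imwrite('pics/z3.png',cv2.resize(b[50:210,215:475],None,fx=3,fy=3,interpolation=cv2.INTER_CUBIC))
b=cv2.imread('pics/w1.png')
cv2.imwrite('pics/z4.png',cv2.resize(b[55:235,205:435],None,fx=3,fy=3,interpolation=cv2.INTER_CUBIC))
E
```

```text
(no output)
```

View pics/z3.png

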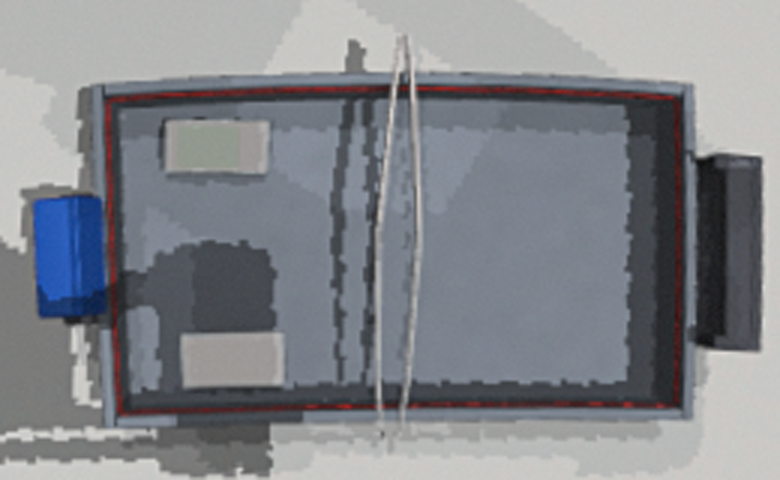

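View pics/z4.png

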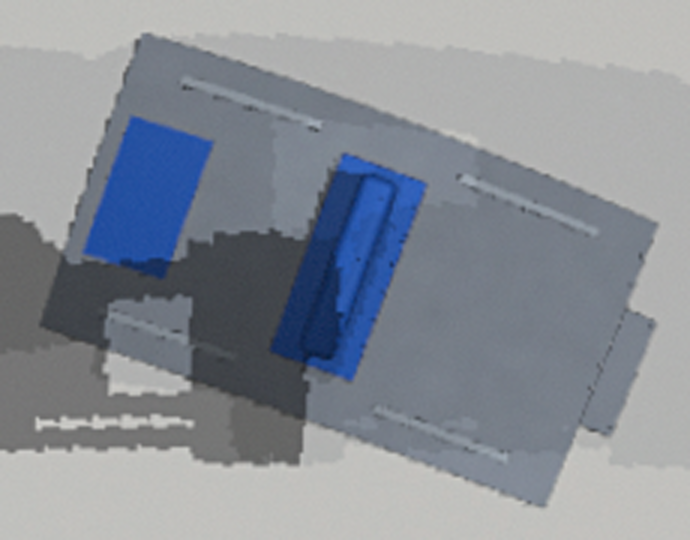

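```bash
python3 - <<'E'
from h import *
import pickle
A=pickle.load(open('w1.pkl','rb'));B=pickle.load(open('w2.pkl','rb'))
def P(d,pts,z,ou,ov,s=3): return np.array([wonz(d,u/s+ou-.33,v/s+ov-.33,z) for u,v in pts])
def rect(p):
    e=[np.linalg.norm(p[i,:2]-p[(i+1)%4,:2]).round(1) for i in range(4)]
    a=p[0]+p[1]-p[2]-p[3]; b=p[0]+p[3]-p[1]-p[2]
    print(p[:,:2].round(1).tolist(),'c',p.mean(0).round(1),e,'yaw',np.degrees(np.arctan2(a[1],a[0])).round(2),np.degrees(np.arctan2(b[1],b[0])).round(2)-90)
# order far-left, far-right, near-right, near-left
rect(P(B,[(693,84),(692,418),(107,427),(93,85)],36,215,50))
rect(P(A,[(657,223),(545,505),(41,325),(142,34)],5,205,55))
print('forceps',P(B,[(405,35),(382,437),(376,240),(421,240)],40,215,50).round(1).tolist())
print('cas g',P(B,[(168,122),(268,122),(270,174),(165,172)],14,215,50).round(1).tolist())
print('cas w',P(B,[(181,333),(283,333),(285,387),(183,387)],14,215,50).round(1).tolist())
print('tongue',P(A,[(655,321),(610,436)],4,205,55).round(1).tolist())
print('fin top',P(A,[(378,178),(320,355)],39,205,55).round(1).tolist())
print('keeper top',P(B,[(762,158),(755,350)],50,215,50).round(1).tolist())
print('catch top',P(B,[(35,200),(103,197),(105,317),(40,318)],56,215,50).round(1).tolist())
E
```

```text
[[614.7, -10.1], [635.4, -116.8], [450.9, -152.7], [429.9, -46.1]] c [532.7 -81.4  36. ] [np.float64(108.8), np.float64(188.0), np.float64(108.6), np.float64(188.3)] yaw 11.02 11.060000000000002
[[607.1, 208.9], [588.2, 104.2], [404.6, 136.9], [423.2, 241.6]] c [505.8 172.9   5. ] [np.float64(106.4), np.float64(186.5), np.float64(106.3), np.float64(186.8)] yaw -10.1 -10.14
forceps [[522.0, -16.7, 40.0], [536.6, -141.3, 40.0], [524.2, -81.6, 40.0], [537.6, -79.1, 40.0]]
cas g [[452.0, -52.4, 14.0], [484.3, -47.7, 14.0], [487.8, -64.8, 14.0], [453.8, -69.2, 14.0]]
cas w [[467.5, -121.3, 14.0], [500.7, -116.0, 14.0], [504.3, -133.6, 14.0], [470.9, -139.0, 14.0]]
tongue [[613.5, 175.3, 4.0], [606.1, 132.4, 4.0]]
fin top [[509.9, 201.3, 39.0], [502.0, 144.3, 39.0]]
keeper top [[636.7, -30.6, 50.0], [646.4, -90.6, 50.0]]
catch top [[422.7, -85.2, 56.0], [442.9, -81.9, 56.0], [448.9, -117.0, 56.0], [429.4, -119.9, 56.0]]
```

Emit:
jog_arm([
  [[2, 24, -28], [0, 0, -0.013], 1],
  [[4.5, 47, -55], [0, 0, -0.026], 1],
  [[7, 70, -83], [0, 0, -0.039], 1],
  [[9, 92.6, -110], [0.005, 0, -0.052], 1],
  [[9, 92.6, -130], [0.005, 0, -0.052], 1],
])

```text
time_s: 2.75
ee_pos: [529.7, -74.9, 271.1]
ee_rot: [-179.9, 0.1, 7.0]
force: [0.5, -0.2, -0.6]
gripper_width: 91.3
```

```bash
python3 - <<'E'
from h import *
s=telemetry.state();print(s['ee_pos'],s['ee_rot'])
wgrab('w3')
E
```

```text
[529.70514787 -74.93017564 271.10246704] [-1.79884919e+02  1.05660692e-01  7.01125633e+00]
```

View pics/w3.png

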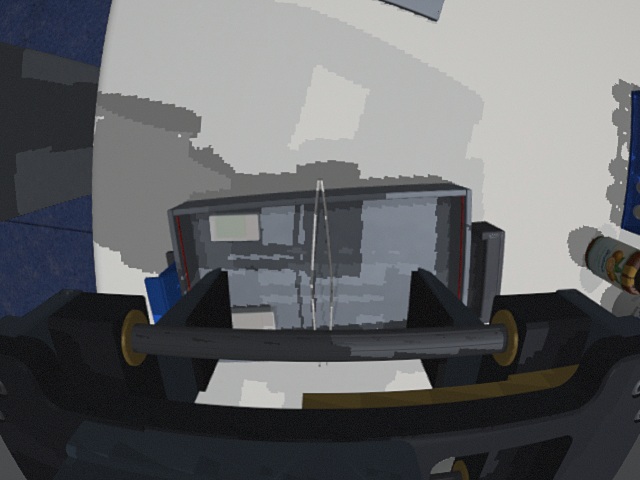

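The forceps (column ~322) are centred between the fingers (220 and 420). I'll lower and grip.

Emit:
jog_arm([
  [[0.5, -3, -15], [0, 0, -0.003], 1],
  [[0.5, -5, -30], [0, 0, -0.005], 1],
  [[0.5, -5, -40], [0, 0, -0.005], 1],
  [[0.5, -5, -43.5], [0, 0, -0.005], 0.5],
  [[0.5, -5, -43.5], [0, 0, -0.005], 0.3],
], squeeze=10)

```text
time_s: 3.22
ee_pos: [529.2, -80.6, 224.3]
ee_rot: [-179.8, 0.5, 6.8]
force: [0.4, -0.0, 0.5]
gripper_width: 80.8
```

Emit:
jog_arm([
  [[0, 0, 0], [0, 0, 0], 0],
  [[0, 0, 0], [0, 0, 0], 0],
  [[0, 0, 0], [0, 0, 0], 0],
  [[0, 0, 0], [0, 0, 0], 0],
  [[0, 0, 0], [0, 0, 0], 0],
], squeeze=10)

```text
time_s: 3.63
ee_pos: [529.2, -80.7, 224.8]
ee_rot: [-179.9, 0.5, 6.8]
force: [0.2, -0.4, -0.4]
gripper_width: 47.5
```

Emit:
jog_arm([
  [[0.5, 0, 2.5], [0, -0.007, 0], 0],
  [[0.5, 0, 2.5], [0, -0.007, 0], 0],
  [[0.5, 0, 2.5], [0, -0.007, 0], 0],
  [[0.5, 0, 2.5], [0, -0.007, 0], 0],
  [[0.5, 0, 2.5], [0, -0.007, 0], 0],
])

```text
time_s: 4.05
ee_pos: [529.7, -80.7, 227.2]
ee_rot: [-179.9, 0.1, 6.8]
force: [0.5, -0.1, -0.7]
gripper_width: 14.1
```

Emit:
jog_arm([
  [[0, 0, 0], [0, 0, 0], 0],
  [[0, 0, 0], [0, 0, 0], 0],
  [[0, 0, 0], [0, 0, 0], 0],
  [[0, 0, 0], [0, 0, 0], 0],
  [[0, 0, 0], [0, 0, 0], 0],
])

```text
time_s: 4.47
ee_pos: [529.7, -80.7, 227.2]
ee_rot: [-179.9, 0.1, 6.8]
force: [0.4, -0.9, -0.3]
gripper_width: 13.3
```

Emit:
jog_arm([
  [[0, 0, 15], [0, 0, 0], 0],
  [[0, 0, 35], [0, 0, 0], 0],
  [[0, 0, 55], [0, 0, -0.1], 0],
  [[5, 0, 60], [0, 0, -0.22], 0],
  [[10, 0, 60], [0, 0, -0.34], 0],
])

```text
time_s: 4.88
ee_pos: [540.2, -80.8, 289.2]
ee_rot: [-179.9, -0.2, -13.0]
force: [0.4, -1.0, -1.5]
gripper_width: 13.0
```

Emit:
jog_arm([
  [[5, 0, 0], [0, 0, -0.12], 0],
  [[10, 1, 0], [0, 0, -0.24], 0],
  [[11, 2, 0], [0, 0, -0.36], 0],
  [[11, 2, 0], [0, 0, -0.48], 0],
  [[11, 2, 0], [0, 0, -0.6], 0],
])

```text
time_s: 5.3
ee_pos: [551.2, -78.7, 289.0]
ee_rot: [-179.9, -0.1, -47.7]
force: [-0.4, 0.3, -0.7]
gripper_width: 13.1
```

Emit:
jog_arm([
  [[0, 0, 0], [0, 0, -0.12], 0],
  [[0, 0, 0], [0, 0, -0.24], 0],
  [[0, 0, 0], [0, 0, -0.36], 0],
  [[0, 0, 0], [0, 0, -0.48], 0],
  [[0, 0, 0], [0, 0, -0.56], 0],
])

```text
time_s: 5.72
ee_pos: [551.1, -78.7, 288.8]
ee_rot: [-179.9, -0.1, -80.1]
force: [-0.3, 0.1, -0.2]
gripper_width: 13.5
```

```bash
python3 - <<'E'
from h import *
d=save('scene','s2');wgrab('w4')
a=d['pixels'][:,:,::-1]
cv2.imwrite('pics/z5.png',cv2.resize(a[170:310,270:430],None,fx=4,fy=4,interpolation=cv2.INTER_CUBIC))
E
```

```text
(no output)
```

View pics/w4.png

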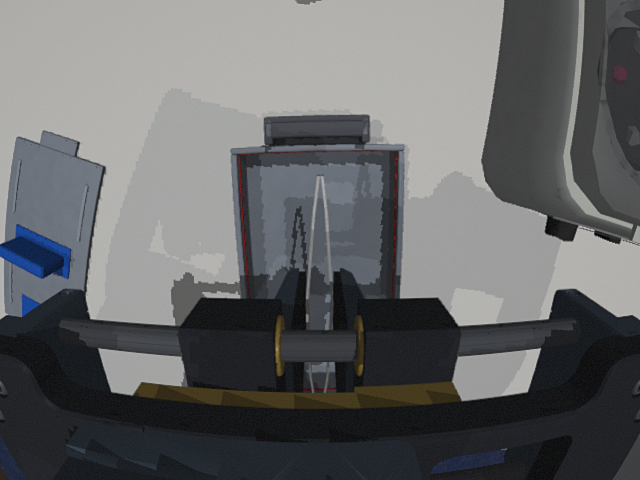

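View pics/z5.png

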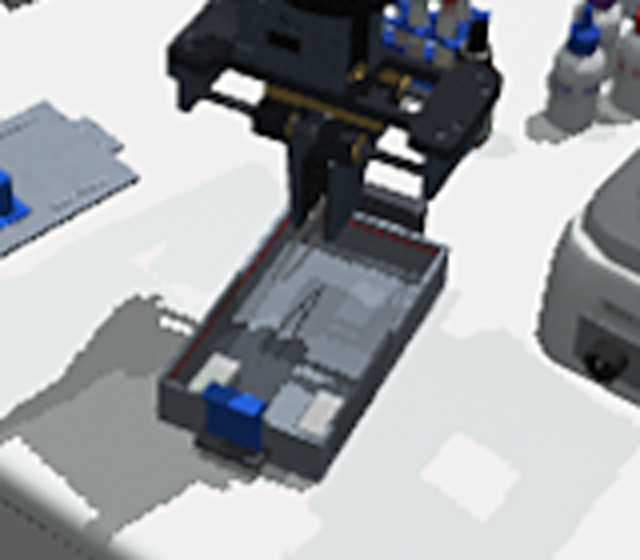

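```bash
python3 - <<'E'
from h import *
import pickle
d=pickle.load(open('w4.pkl','rb'))
c=np.radians(11);R=np.array([[np.cos(c),np.sin(c)],[-np.sin(c),np.cos(c)]])
for u,v,z in [(320,177,102),(320,390,102),(232,150,36),(405,147,36),(265,118,50),(369,116,50)]:
    p=wonz(d,u,v,z);print(p.round(1),(R@(p[:2]-[532.6,-81.8])).round(1))
E
```

```text
[611.3 -67.9 102. ] [79.9 -1.3]
[498.  -87.5 102. ] [-35.1   1. ]
[614.  -11.4  36. ] [93.4 53.6]
[ 634.4 -118.5   36. ] [ 92.9 -55.4]
[636.2 -31.3  50. ] [111.3  29.8]
[647.6 -90.8  50. ] [111.1 -30.7]
```

Emit:
jog_arm([
  [[0, 0, -20], [0, 0, 0.01], 0],
  [[0, 0, -42], [0, 0, 0.018], 0],
  [[0, 0, -62], [0, 0, 0.018], 0],
  [[0, 0, -76], [0, 0, 0.018], 0],
  [[0, 0, -82], [0, 0, 0.018], 0],
])

```text
time_s: 6.23
ee_pos: [550.3, -78.6, 204.7]
ee_rot: [179.8, -0.0, -78.7]
force: [-0.4, -0.0, -0.4]
gripper_width: 13.5
```

Emit:
jog_arm([
  [[0, 0, 0], [0, 0, 0], 0],
  [[0, 0, 0], [0, 0, 0], 0],
  [[0, 0, 0], [0, 0, 0], 0],
  [[0, 0, 0], [0, 0, 0], 0],
  [[0, 0, 0], [0, 0, 0], 0],
])

```text
time_s: 6.65
ee_pos: [550.6, -78.6, 205.6]
ee_rot: [179.9, -0.1, -78.6]
force: [0.1, -0.5, -0.6]
gripper_width: 13.3
```

Emit:
jog_arm([
  [[0, 0, -3], [0, 0, 0], 0],
  [[0, 0, -6], [0, 0, 0], 0],
  [[0, 0, -8], [0, 0, 0], 0],
  [[0, 0, -9], [0, 0, 0], 0],
  [[0, 0, -9], [0, 0, 0], 0],
])

```text
time_s: 7.07
ee_pos: [550.5, -78.6, 196.6]
ee_rot: [179.9, -0.1, -78.6]
force: [-1.0, -0.3, 1.2]
gripper_width: 13.5
```

Emit:
jog_arm([
  [[0, 0, 0], [0, 0, 0], 0.35],
  [[0, 0, 0], [0, 0, 0], 0.35],
  [[0, 0, 0], [0, 0, 0], 0.35],
  [[0, 0, 0], [0, 0, 0], 0.35],
  [[0, 0, 0], [0, 0, 0], 0.35],
])

```text
time_s: 7.48
ee_pos: [550.5, -78.6, 196.6]
ee_rot: [179.9, -0.1, -78.6]
force: [0.6, -1.0, -1.0]
gripper_width: 32.2
```

Emit:
jog_arm([
  [[0, 0, 15], [0, 0, 0], 0.35],
  [[0, 0, 40], [0, 0, 0], 0.35],
  [[0, 0, 75], [0, 0, 0], 0.35],
  [[0, 0, 115], [0, 0, 0], 0.7],
  [[0, 0, 150], [0, 0, 0], 1],
])

```text
time_s: 7.9
ee_pos: [550.4, -78.6, 348.6]
ee_rot: [179.9, -0.1, -78.6]
force: [0.8, 0.3, -0.4]
gripper_width: 42.8
```

```bash
python3 - <<'E'
from h import *
d=save('scene','s3');wgrab('w5')
a=d['pixels'][:,:,::-1]
cv2.imwrite('pics/z6.png',cv2.resize(a[170:310,270:430],None,fx=4,fy=4,interpolation=cv2.INTER_CUBIC))
E
```

```text
(no output)
```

View pics/w5.png

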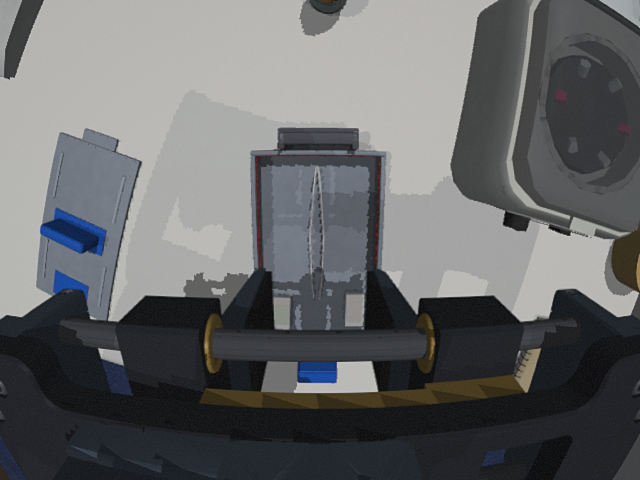

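View pics/z6.png

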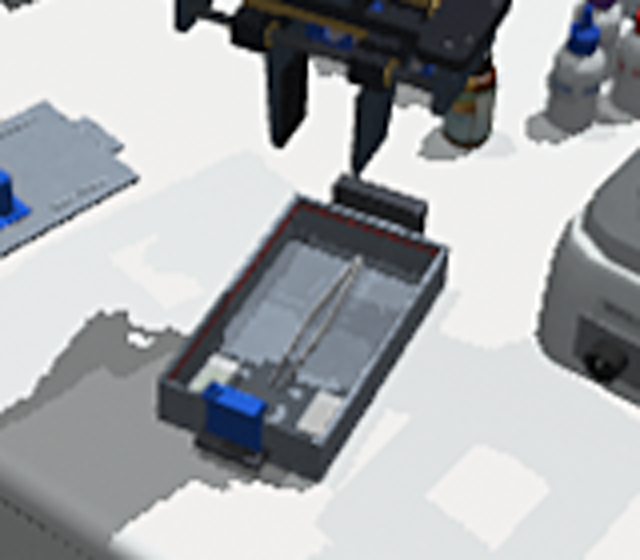

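The forceps lie flat on the centreline, pixels (318,165) to (318,298) in the wrist view, and both cassettes are in place. On to the lid.

Emit:
jog_arm([
  [[-4, 25, 0], [0, 0, 0.12], 1],
  [[-9, 50, 0], [0, 0, 0.24], 1],
  [[-13, 75, 0], [0, 0, 0.36], 1],
  [[-18, 100, 0], [0, 0, 0.48], 1],
  [[-22, 125, 0], [0, 0, 0.6], 1],
])

```text
time_s: 8.42
ee_pos: [529.3, 47.2, 352.1]
ee_rot: [-179.4, -0.3, -43.9]
force: [0.1, 0.2, -0.6]
gripper_width: 83.8
```

Emit:
jog_arm([
  [[-4, 25, 0], [0, 0, 0.12], 1],
  [[-9, 50, 0], [0, 0, 0.24], 1],
  [[-13, 75, 0], [0, 0, 0.36], 1],
  [[-18, 100, -15], [0, 0, 0.48], 1],
  [[-22, 126, -35], [0, 0, 0.596], 1],
])

```text
time_s: 8.83
ee_pos: [507.1, 174.4, 317.5]
ee_rot: [-179.3, -0.4, -9.5]
force: [0.3, 0.1, 0.4]
gripper_width: 91.0
```

```bash
python3 - <<'E'
from h import *
s=telemetry.state();print(s['ee_pos'],s['ee_rot'])
wgrab('w6')
E
```

```text
[507.0806249  174.36250089 317.46020676] [-179.34155412   -0.43447868   -9.46833374]
```

View pics/w6.png

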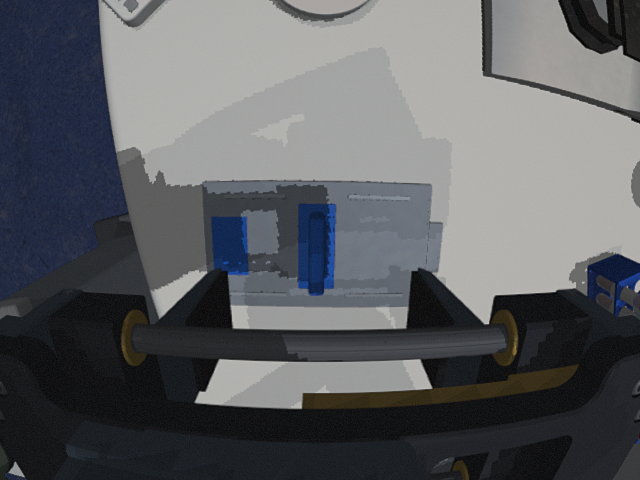

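```bash
cat >> h.py <<'E'
def delta(pos,eul):
    s=telemetry.state()
    Rt=Ro.from_euler('xyz',eul,degrees=True);Rc=Ro.from_euler('xyz',s['ee_rot'],degrees=True)
    print('dpos',(np.array(pos)-s['ee_pos']).round(1),'rotvec',(Rt*Rc.inv()).as_rotvec().round(3),'f',s['force'].round(1),'at',s['ee_pos'].round(1),s['ee_rot'].round(2),s['time_s'])
E
python3 -c "
from h import *
delta([506,172.8,200],[180,0,-10.1])"
```

```text
dpos [   0.8   -4.5 -112.6] rotvec [-0.01  -0.    -0.017] f [-1.9  2.7 -2.6] at [505.2 177.3 312.6] [-1.7941e+02  1.1000e-01 -9.1500e+00] 8.8833
```

Emit:
jog_arm([
  [[0.4, -2, -25], [-0.01, 0, -0.01], 1],
  [[0.8, -4.5, -55], [-0.01, 0, -0.017], 1],
  [[0.8, -4.5, -80], [-0.01, 0, -0.017], 1],
  [[0.8, -4.5, -90], [-0.01, 0, -0.017], 1],
  [[0.8, -4.5, -90], [-0.01, 0, -0.017], 1],
])

```text
time_s: 9.3
ee_pos: [504.9, 172.4, 219.7]
ee_rot: [179.8, 0.4, -10.1]
force: [0.0, -0.0, 0.2]
gripper_width: 91.4
```

```bash
python3 -c "
from h import *
delta([506,172.8,200],[180,0,-10.1])"
```

```text
dpos [  1.1   0.4 -19.7] rotvec [ 0.002 -0.007  0.001] f [ 0.  -0.   0.2] at [504.9 172.4 219.7] [179.85   0.35 -10.14] 9.3
```

Emit:
jog_arm([
  [[1, 0.4, -6], [0.001, -0.007, 0], 1],
  [[1, 0.4, -12], [0.001, -0.007, 0], 1],
  [[1, 0.4, -17], [0.001, -0.007, 0], 1],
  [[1, 0.4, -19], [0.001, -0.007, 0], 0.5],
  [[1, 0.4, -19], [0.001, -0.007, 0], 0.3],
], squeeze=35)

```text
time_s: 9.72
ee_pos: [506.0, 172.7, 200.8]
ee_rot: [180.0, -0.0, -10.2]
force: [-0.7, -0.1, -0.5]
gripper_width: 81.0
```

Emit:
jog_arm([
  [[0, 0, 0], [0, 0, 0], 0.2],
  [[0, 0, 0], [0, 0, 0], 0.2],
  [[0, 0, 0], [0, 0, 0], 0.2],
  [[0, 0, 0], [0, 0, 0], 0.2],
  [[0, 0, 0], [0, 0, 0], 0.2],
])

```text
time_s: 10.13
ee_pos: [506.0, 172.7, 201.0]
ee_rot: [180.0, -0.1, -10.1]
force: [0.8, -0.7, 1.4]
gripper_width: 47.4
```

```bash
python3 -c "
from h import *
delta([506,172.8,200],[180,0,-10.1])"
```

```text
dpos [ 0.   0.1 -1. ] rotvec [0.    0.001 0.001] f [ 0.8 -0.7  1.4] at [506.  172.7 201. ] [ 1.7999e+02 -6.0000e-02 -1.0150e+01] 10.1333
```

Emit:
jog_arm([
  [[0, 0, -1], [0, 0, 0], 0],
  [[0, 0, -1], [0, 0, 0], 0],
  [[0, 0, -1], [0, 0, 0], 0],
  [[0, 0, -1], [0, 0, 0], 0],
  [[0, 0, -1], [0, 0, 0], 0],
], squeeze=40)

```text
time_s: 10.55
ee_pos: [506.0, 172.8, 200.0]
ee_rot: [180.0, -0.1, -10.1]
force: [-0.4, -0.2, -0.6]
gripper_width: 14.1
```

Emit:
jog_arm([
  [[0, 0, 0], [0, 0, 0], 0],
  [[0, 0, 0], [0, 0, 0], 0],
  [[0, 0, 0], [0, 0, 0], 0],
  [[0, 0, 0], [0, 0, 0], 0],
  [[0, 0, 0], [0, 0, 0], 0],
])

```text
time_s: 10.97
ee_pos: [506.0, 172.8, 200.0]
ee_rot: [180.0, -0.1, -10.1]
force: [0.7, -0.1, -0.3]
gripper_width: 11.9
```

Emit:
jog_arm([
  [[0, 0, 10], [0, 0, 0], 0],
  [[0, 0, 30], [0, 0, 0], 0],
  [[0, 0, 55], [0, 0, 0], 0],
  [[0, 0, 80], [0, 0, 0], 0],
  [[0, 0, 100], [0, 0, 0], 0],
])

```text
time_s: 11.38
ee_pos: [505.9, 172.7, 302.1]
ee_rot: [-180.0, -0.1, -10.1]
force: [-0.3, 0.8, -1.6]
gripper_width: 11.8
```

```bash
cat >> h.py <<'E'
BX=np.array([532.6,-82.0]);BY=11.0
def lidgoal(tx,tz,th,ty=0,off=(0,0,200)):
    # tip at box (tx,ty), tz above rim ; th tilt ; off = TCP in lid frame
    xl=np.array([np.cos(th),0,-np.sin(th)]);zl=np.array([np.sin(th),0,np.cos(th)]);yl=np.array([0,1,0])
    o=np.array([tx,ty,tz+36])-106.5*xl
    p=o+off[0]*xl+off[1]*yl+off[2]*zl
    Rb=Ro.from_euler('z',BY,degrees=True)
    R=Rb*Ro.from_euler('y',th)*Ro.from_euler('x',180,degrees=True)
    return Rb.apply(p)+[BX[0],BX[1],0], R.as_euler('xyz',degrees=True)
E
python3 -c "
from h import *
print(lidgoal(88,40,0.22));delta(*lidgoal(88,40,0.22))
delta(*lidgoal(88,40,0.0))
wgrab('w7')"
```

```text
(array([559.80368322, -76.71213965, 294.42094472]), array([180.        ,  12.60507149,  11.        ]))
dpos [  53.9 -249.5   -7.7] rotvec [-0.002  0.223  0.368] f [-0.3  0.8 -1.6] at [505.9 172.7 302.1] [-1.7998e+02 -1.1000e-01 -1.0140e+01] 11.3833
dpos [   8.6 -258.3  -26.1] rotvec [-0.     0.002  0.369] f [-0.3  0.8 -1.6] at [505.9 172.7 302.1] [-1.7998e+02 -1.1000e-01 -1.0140e+01] 11.3833
```

View pics/w7.png

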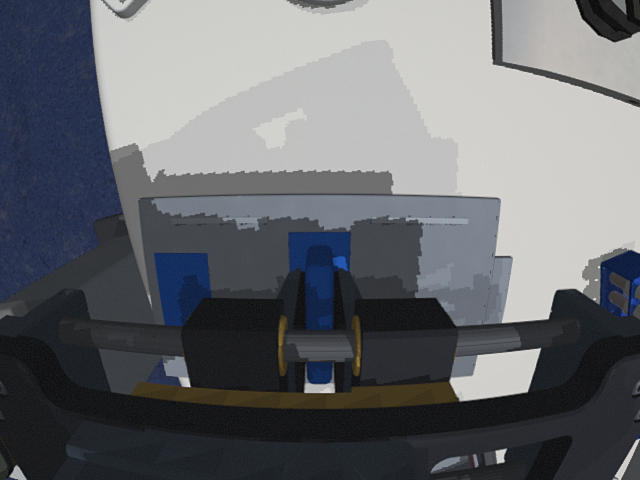

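```bash
python3 - <<'E'
from h import *
import pickle
d=pickle.load(open('w7.pkl','rb'))
T=d['Twc']@np.linalg.inv(np.array(d['T_tool_cam']))
for n,u,v,z in [('nl',139,199,5),('fl',500,199,5),('tongue tip l',512,257,4),('fin top L',318,246,39)]:
    p=wonz(d,u,v,T[2,3]-200+z)
    q=T[:3,:3].T@(p-T[:3,3]); print(n,q[0].round(1),(-q[1]).round(1))
E
```

```text
nl -93.8 53.5
fl 92.0 53.3
tongue tip l 104.3 21.6
fin top L -1.7 37.8
```

Emit:
jog_arm([
  [[3, -36, 0], [0, 0, 0.06], 0],
  [[6, -72, 0], [0, 0, 0.12], 0],
  [[10, -108, 0], [0, 0, 0.18], 0],
  [[15, -144, 0], [0, 0, 0.24], 0],
  [[20, -180, 0], [0, 0, 0.3], 0],
])

```text
time_s: 11.85
ee_pos: [526.3, -8.4, 305.5]
ee_rot: [-179.8, -0.4, 7.2]
force: [0.6, 0.2, -3.0]
gripper_width: 11.7
```

```bash
python3 -c "
from h import *
delta(*lidgoal(88,40,0.22))"
```

```text
dpos [ 33.5 -68.3 -11.1] rotvec [-0.04   0.224  0.066] f [ 0.6  0.2 -3. ] at [526.3  -8.4 305.5] [-179.77   -0.43    7.25] 11.85
```

Emit:
jog_arm([
  [[8, -20, 0], [-0.01, 0.06, 0.02], 0],
  [[17, -40, -2], [-0.02, 0.12, 0.04], 0],
  [[26, -58, -5], [-0.03, 0.18, 0.055], 0],
  [[33.5, -68, -9], [-0.04, 0.224, 0.066], 0],
  [[33.5, -68, -11], [-0.04, 0.224, 0.066], 0],
])

```text
time_s: 12.27
ee_pos: [561.1, -78.2, 293.3]
ee_rot: [180.0, 12.7, 10.9]
force: [0.4, 0.3, -2.7]
gripper_width: 11.8
```

Emit:
jog_arm([
  [[0, 0, 0], [0, 0, 0], 0],
  [[0, 0, 0], [0, 0, 0], 0],
  [[0, 0, 0], [0, 0, 0], 0],
  [[0, 0, 0], [0, 0, 0], 0],
  [[0, 0, 0], [0, 0, 0], 0],
])

```text
time_s: 12.68
ee_pos: [560.7, -77.6, 293.7]
ee_rot: [180.0, 12.6, 11.0]
force: [-0.0, 1.1, -2.2]
gripper_width: 11.9
```

```bash
python3 -c "
from h import *
delta(*lidgoal(88,40,0.22)); d=save('scene','s4');wgrab('w8')
delta(*lidgoal(88,5,0.22))
a=d['pixels'][:,:,::-1]
cv2.imwrite('pics/z7.png',cv2.resize(a[170:310,270:430],None,fx=4,fy=4,interpolation=cv2.INTER_CUBIC))
"
```

```text
dpos [-0.9  0.9  0.7] rotvec [ 0.001 -0.     0.001] f [-0.   1.1 -2.2] at [560.7 -77.6 293.7] [179.95  12.62  10.96] 12.6833
dpos [ -1.    1.1 -34.3] rotvec [ 0.001 -0.     0.001] f [ 0.9  0.  -2.1] at [560.8 -77.8 293.7] [179.95  12.62  10.95] 12.7833
```

View pics/w8.png

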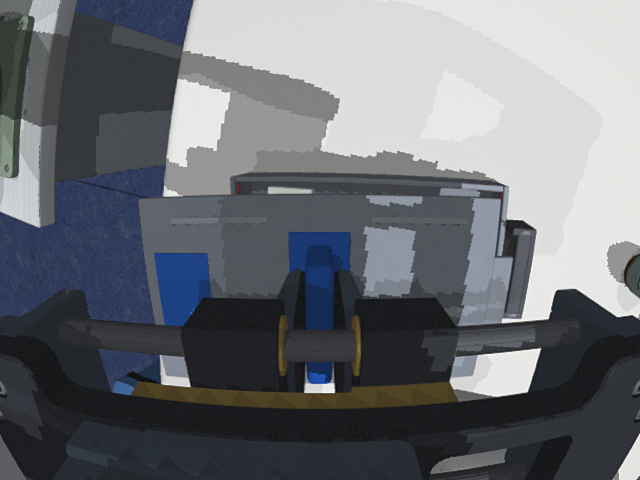

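View pics/z7.png

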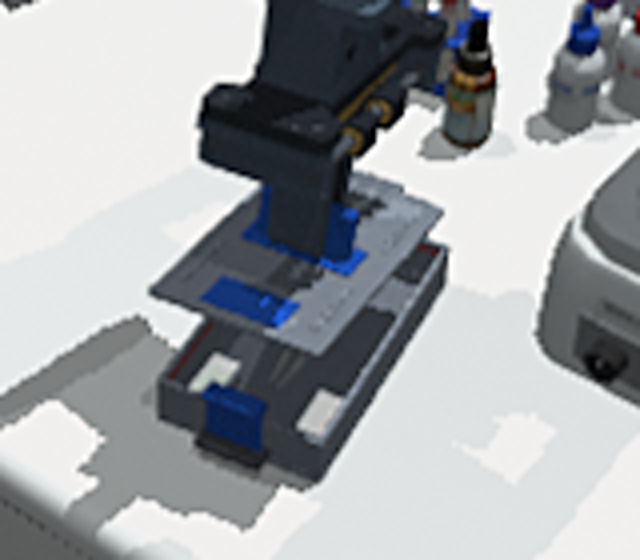

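Emit:
jog_arm([
  [[-0.5, 0.5, -10], [0, 0, 0], 0],
  [[-1, 1, -20], [0, 0, 0], 0],
  [[-1, 1, -28], [0, 0, 0], 0],
  [[-1, 1, -34], [0, 0, 0], 0],
  [[-1, 1, -35], [0, 0, 0], 0],
])

```text
time_s: 13.2
ee_pos: [559.4, -76.7, 256.7]
ee_rot: [-180.0, 12.8, 11.0]
force: [-0.3, 0.0, -1.7]
gripper_width: 11.9
```

Emit:
jog_arm([
  [[0, 0, 0], [0, 0, 0], 0],
  [[0, 0, 0], [0, 0, 0], 0],
  [[0, 0, 0], [0, 0, 0], 0],
  [[0, 0, 0], [0, 0, 0], 0],
  [[0, 0, 0], [0, 0, 0], 0],
])

```text
time_s: 13.62
ee_pos: [559.5, -76.8, 257.1]
ee_rot: [180.0, 12.8, 11.0]
force: [-0.5, -0.3, -1.6]
gripper_width: 12.0
```

```bash
python3 -c "
from h import *
delta(*lidgoal(88,1,0.22)); wgrab('w9');delta(*lidgoal(106,0.5,0.22))
a=cv2.imread('pics/w9.png')
cv2.imwrite('pics/z8.png',cv2.resize(a[160:400,440:600],None,fx=2.5,fy=2.5,interpolation=cv2.INTER_CUBIC))
d=save('scene','s5');a=d['pixels'][:,:,::-1]
cv2.imwrite('pics/z9.png',cv2.resize(a[170:310,270:430],None,fx=4,fy=4,interpolation=cv2.INTER_CUBIC))
"
```

```text
dpos [ 0.3  0.1 -1.7] rotvec [ 0.001 -0.003  0.001] f [-0.5 -0.3 -1.6] at [559.5 -76.8 257.1] [180.    12.76  10.96] 13.6167
dpos [18.   3.5 -2.2] rotvec [ 0.001 -0.003  0.001] f [-0.2 -0.1 -2. ] at [559.4 -76.8 257.1] [180.    12.76  10.96] 13.6667
```

View pics/z8.png

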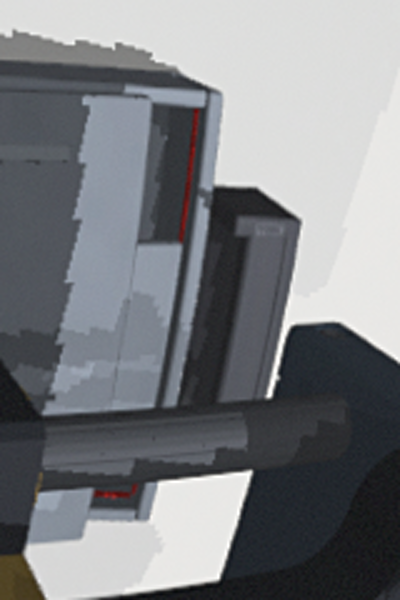

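View pics/z9.png

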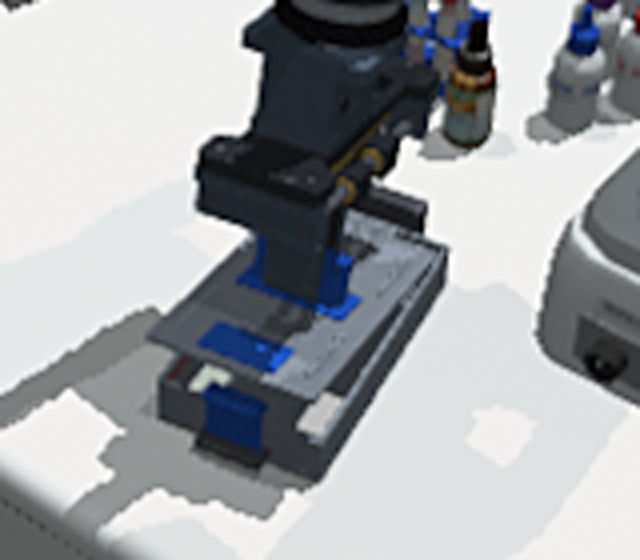

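```bash
python3 -c "
from h import *
import pickle
d=pickle.load(open('w9.pkl','rb'))
c=np.radians(11);R=np.array([[np.cos(c),np.sin(c)],[-np.sin(c),np.cos(c)]])
for n,u,v,z in [('tongue',183,242,42.6),('k nearL',215,190,50),('k farL',258,190,50),('k2',300,222,50),('rim fl',218,92,36),('lid fl',150,97,47)]:
    p=wonz(d,u/2.5+439.7,v/2.5+159.7,z);print(n,p.round(1),(R@(p[:2]-BX)).round(1))
"
```

```text
tongue [613.4 -43.6  42.6] [86.6 22.3]
k nearL [613.9 -29.4  50. ] [89.9 36.1]
k farL [623.7 -26.8  50. ] [100.   36.8]
k2 [636.2 -30.9  50. ] [111.4  30.4]
rim fl [613.4 -10.3  36. ] [93. 55.]
lid fl [594.9 -14.8  47. ] [74.  54.1]
```

The tongue is within about 1 mm of centre between the cheeks, so I'll slide it in.

Emit:
jog_arm([
  [[4, 0.8, -2], [0, -0.003, 0], 0],
  [[8, 1.6, -2], [0, -0.003, 0], 0],
  [[12, 2.3, -2], [0, -0.003, 0], 0],
  [[16, 3.1, -2], [0, -0.003, 0], 0],
  [[18, 3.5, -2], [0, -0.003, 0], 0],
])

```text
time_s: 14.13
ee_pos: [578.2, -73.1, 255.0]
ee_rot: [180.0, 12.6, 11.0]
force: [0.3, -0.4, -2.2]
gripper_width: 11.9
```

Emit:
jog_arm([
  [[0, 0, 0], [0, 0, 0], 0],
  [[0, 0, 0], [0, 0, 0], 0],
  [[0, 0, 0], [0, 0, 0], 0],
  [[0, 0, 0], [0, 0, 0], 0],
  [[0, 0, 0], [0, 0, 0], 0],
])

```text
time_s: 14.55
ee_pos: [578.1, -73.1, 255.0]
ee_rot: [180.0, 12.6, 11.0]
force: [-0.3, 0.5, -2.7]
gripper_width: 11.6
```

```bash
python3 -c "
from h import *
delta(*lidgoal(106,0.5,0.22)); wgrab('w10');
a=cv2.imread('pics/w10.png')
cv2.imwrite('pics/z10.png',cv2.resize(a[160:400,440:600],None,fx=2.5,fy=2.5,interpolation=cv2.INTER_CUBIC))
for th in (.22,.18,.12,.07): delta(*lidgoal(106.3,0.2 if th>.1 else 0,th))
"
```

```text
dpos [-0.6 -0.1 -0.1] rotvec [0.001 0.001 0.001] f [-0.3  0.5 -2.7] at [578.1 -73.1 255. ] [179.96  12.57  10.96] 14.55
dpos [-0.3 -0.1 -0.4] rotvec [0.001 0.001 0.001] f [-0.6 -0.6 -2.1] at [578.1 -73.1 255. ] [179.96  12.57  10.95] 14.6
dpos [-8.9 -1.7 -3. ] rotvec [ 0.008 -0.038  0.001] f [-0.6 -0.6 -2.1] at [578.1 -73.1 255. ] [179.96  12.57  10.95] 14.6
dpos [-21.4  -4.2  -7.5] rotvec [ 0.02  -0.097  0.001] f [-0.6 -0.6 -2.1] at [578.1 -73.1 255. ] [179.96  12.57  10.95] 14.6
dpos [-31.7  -6.2 -12.1] rotvec [ 0.029 -0.146  0.001] f [-0.6 -0.6 -2.1] at [578.1 -73.1 255. ] [179.96  12.57  10.95] 14.6
```

View pics/z10.png

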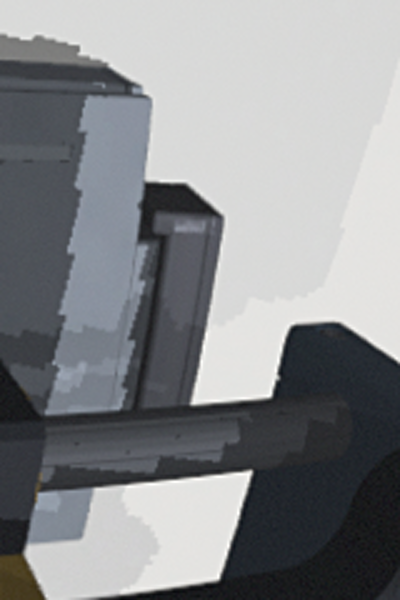

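Emit:
jog_arm([
  [[-4.5, -0.9, -1.5], [0.004, -0.02, 0], 0],
  [[-9, -1.7, -3], [0.008, -0.039, 0], 0],
  [[-13, -2.5, -4.5], [0.012, -0.058, 0], 0],
  [[-17, -3.3, -6], [0.016, -0.078, 0], 0],
  [[-21, -4.2, -7.5], [0.02, -0.097, 0], 0],
])

```text
time_s: 15.02
ee_pos: [556.7, -77.4, 247.6]
ee_rot: [-180.0, 6.8, 11.0]
force: [-0.2, 1.0, -3.7]
gripper_width: 12.1
```

Emit:
jog_arm([
  [[0, 0, 0], [0, 0, 0], 0],
  [[0, 0, 0], [0, 0, 0], 0],
  [[0, 0, 0], [0, 0, 0], 0],
  [[0, 0, 0], [0, 0, 0], 0],
  [[0, 0, 0], [0, 0, 0], 0],
])

```text
time_s: 15.43
ee_pos: [557.0, -77.3, 247.6]
ee_rot: [-180.0, 6.8, 11.0]
force: [0.6, 0.8, -2.2]
gripper_width: 12.1
```

```bash
python3 -c "
from h import *
for th in (.12,.09,.07,.06): delta(*lidgoal(106.5,0.2 if th>.1 else 0,th))
"
```

```text
dpos [-0.2  0.1 -0.1] rotvec [-0.     0.001  0.001] f [ 0.6  0.8 -2.2] at [557.  -77.3 247.6] [-179.98    6.84   10.97] 15.4333
dpos [-6.4 -1.1 -2.8] rotvec [ 0.005 -0.029  0.001] f [ 0.6  0.8 -2.2] at [557.  -77.3 247.6] [-179.98    6.84   10.97] 15.4333
dpos [-10.5  -1.9  -4.7] rotvec [ 0.009 -0.049  0.001] f [ 0.6  0.8 -2.2] at [557.  -77.3 247.6] [-179.98    6.84   10.97] 15.4333
dpos [-12.5  -2.3  -5.6] rotvec [ 0.011 -0.058  0.001] f [ 0.6  0.8 -2.2] at [557.  -77.3 247.6] [-179.98    6.84   10.97] 15.4333
```

Emit:
jog_arm([
  [[-2, -0.3, -1], [0.002, -0.012, 0], 0],
  [[-4, -0.8, -2], [0.004, -0.024, 0], 0],
  [[-6.5, -1.2, -3.2], [0.006, -0.034, 0], 0],
  [[-8.5, -1.6, -4.2], [0.008, -0.044, 0], 0],
  [[-10, -1.9, -5], [0.01, -0.052, 0], 0],
])

```text
time_s: 15.85
ee_pos: [547.0, -79.3, 242.9]
ee_rot: [-180.0, 3.7, 11.0]
force: [1.6, 0.1, 0.3]
gripper_width: 11.8
```

Emit:
jog_arm([
  [[0, 0, 0], [0, 0, 0], 0],
  [[0, 0, 0], [0, 0, 0], 0],
  [[0, 0, 0], [0, 0, 0], 0],
  [[0, 0, 0], [0, 0, 0], 0],
  [[0, 0, 0], [0, 0, 0], 0],
])

```text
time_s: 16.27
ee_pos: [547.1, -79.3, 242.9]
ee_rot: [-180.0, 3.7, 11.0]
force: [0.9, 1.3, -1.3]
gripper_width: 11.7
```

```bash
python3 -c "
from h import *
for th in (.07,.05): delta(*lidgoal(107.5,0,th))
wgrab('w11')
d=save('scene','s6');a=d['pixels'][:,:,::-1]
cv2.imwrite('pics/z11.png',cv2.resize(a[170:310,270:430],None,fx=4,fy=4,interpolation=cv2.INTER_CUBIC))
"
```

```text
dpos [0.5 0.2 0.1] rotvec [-0.001  0.006  0.001] f [ 0.9  1.3 -1.3] at [547.1 -79.3 242.9] [-180.      3.69   10.96] 16.2667
dpos [-3.6 -0.6 -1.8] rotvec [ 0.003 -0.014  0.001] f [ 0.9  1.3 -1.3] at [547.1 -79.3 242.9] [-180.      3.69   10.96] 16.2667
```

View pics/w11.png

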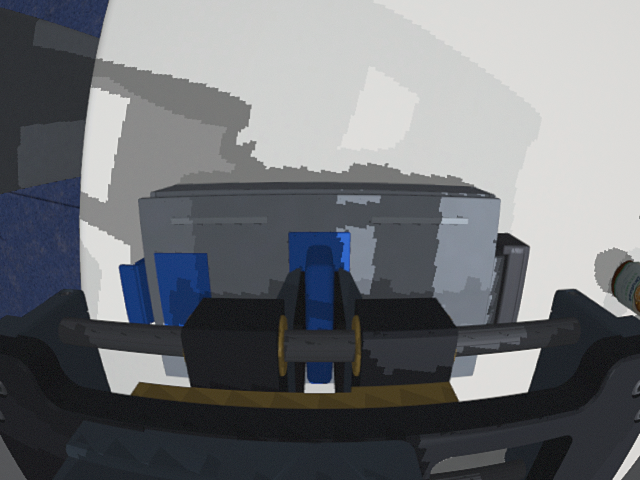

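View pics/z11.png

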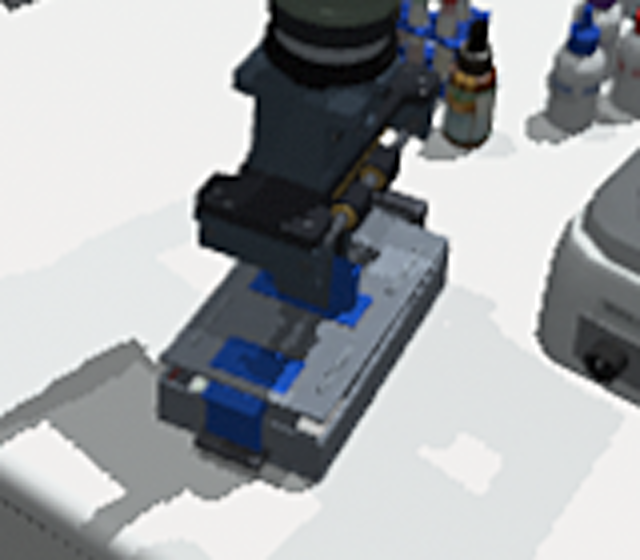

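Emit:
jog_arm([
  [[-0.3, -0.1, -0.3], [0, -0.002, 0], 0],
  [[-0.7, -0.2, -0.6], [0, -0.004, 0], 0],
  [[-1, -0.2, -0.9], [0.001, -0.006, 0], 0],
  [[-1, -0.2, -0.9], [0.001, -0.006, 0], 0],
  [[-1, -0.2, -0.9], [0.001, -0.006, 0], 0],
])

```text
time_s: 16.78
ee_pos: [546.3, -79.5, 242.2]
ee_rot: [180.0, 3.3, 11.0]
force: [2.5, 0.4, 0.4]
gripper_width: 11.5
```

Emit:
jog_arm([
  [[0, 0, 0], [0, 0, 0], 0.3],
  [[0, 0, 0], [0, 0, 0], 0.5],
  [[0, 0, 0], [0, 0, 0], 0.5],
  [[0, 0, 0], [0, 0, 0], 0.5],
  [[0, 0, 0], [0, 0, 0], 0.5],
])

```text
time_s: 17.2
ee_pos: [546.2, -79.5, 242.1]
ee_rot: [180.0, 3.3, 11.0]
force: [0.3, 0.5, -0.4]
gripper_width: 42.1
```

```bash
python3 -c "
from h import *
delta(*lidgoal(107.5,0,.05))
wgrab('w12')
d=save('scene','s7');a=d['pixels'][:,:,::-1]
cv2.imwrite('pics/z12.png',cv2.resize(a[170:310,270:430],None,fx=4,fy=4,interpolation=cv2.INTER_CUBIC))
"
```

```text
dpos [-2.6 -0.4 -1.1] rotvec [ 0.002 -0.008  0.   ] f [ 0.3  0.5 -0.4] at [546.2 -79.5 242.1] [179.98   3.31  10.97] 17.2
```

View pics/w12.png

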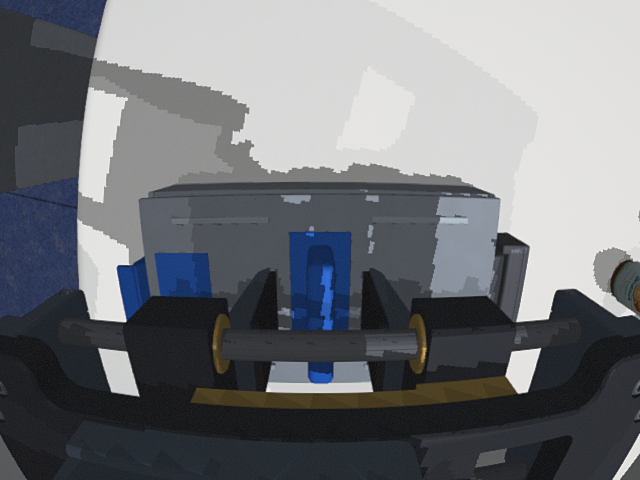

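View pics/z12.png

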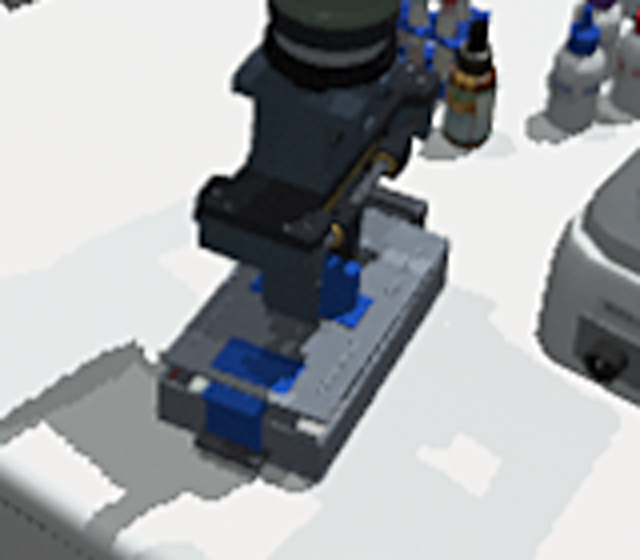

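Emit:
jog_arm([
  [[0.6, 0, 10], [0, 0, 0], 0.5],
  [[1.5, 0, 25], [0, 0, 0], 0.5],
  [[2.5, 0, 45], [0, 0, 0], 0.5],
  [[2.5, 0, 65], [0.005, -0.03, 0], 0.2],
  [[2.5, 0, 75], [0.011, -0.057, 0], 0],
])

```text
time_s: 17.72
ee_pos: [549.4, -79.6, 320.2]
ee_rot: [179.9, -0.3, 11.0]
force: [-0.0, -0.6, 0.5]
gripper_width: 34.9
```

```bash
cat >> h.py <<'E'
def bpt(x,y,z):
    return Ro.from_euler('z',BY,degrees=True).apply([x,y,z])+[BX[0],BX[1],0]
E
python3 -c "
from h import *
delta(bpt(-70,0,300),[180,0,11])
d=save('scene','s8');wgrab('w13')
a=d['pixels'][:,:,::-1]
cv2.imwrite('pics/z13.png',cv2.resize(a[170:310,270:430],None,fx=4,fy=4,interpolation=cv2.INTER_CUBIC))
"
```

```text
dpos [-85.5 -15.8 -20.2] rotvec [0.001 0.006 0.   ] f [-0.  -0.6  0.5] at [549.4 -79.6 320.2] [179.89  -0.35  10.98] 17.7167
```

View pics/w13.png

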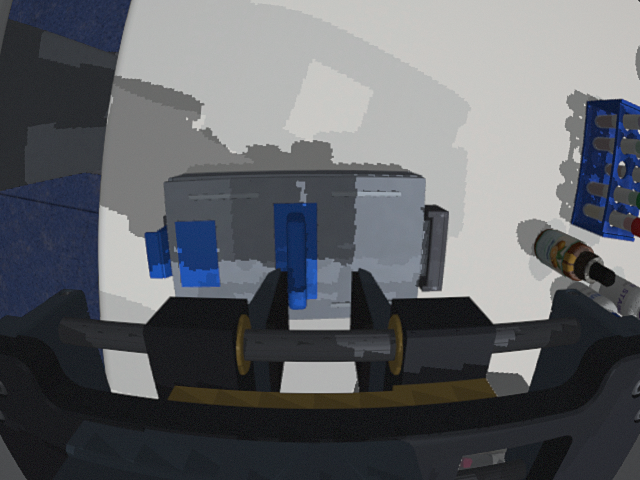

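View pics/z13.png

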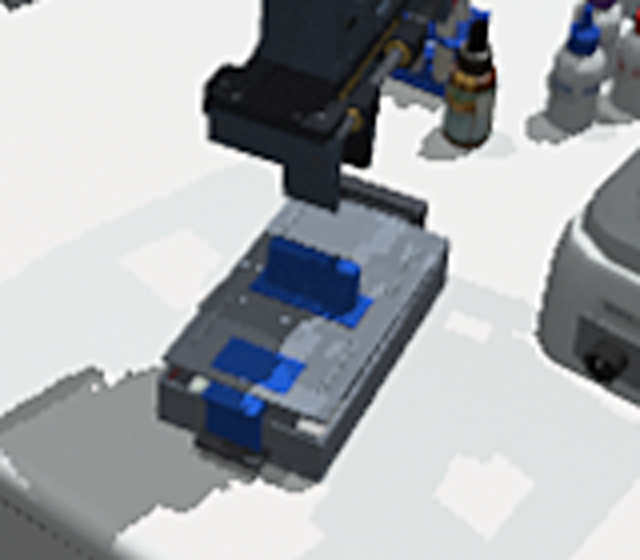

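Emit:
jog_arm([
  [[-17, -3, 0], [0, 0.006, 0], 0],
  [[-35, -6, -5], [0, 0.006, 0], 0],
  [[-55, -10, -12], [0, 0.006, 0], 0],
  [[-75, -14, -20], [0, 0.006, 0], 0],
  [[-85.5, -16, -25], [0, 0.006, 0], 0],
])

```text
time_s: 18.23
ee_pos: [460.6, -95.6, 292.8]
ee_rot: [-179.9, 0.3, 10.9]
force: [-0.3, -0.1, -0.2]
gripper_width: 0.5
```

Emit:
jog_arm([
  [[0, 0, -10], [0, 0, 0], 0],
  [[0, 0, -20], [0, 0, 0], 0],
  [[0, 0, -30], [0, 0, 0], 0],
  [[0, 0, -40], [0, 0, 0], 0],
  [[0, 0, -42], [0, 0, 0], 0],
])

```text
time_s: 18.65
ee_pos: [459.5, -95.4, 248.6]
ee_rot: [-179.8, 0.6, 10.9]
force: [0.2, 0.5, -0.4]
gripper_width: 0.9
```

```bash
python3 -c "
from h import *
delta(bpt(-70,0,242),[180,0,11])
wgrab('w14')
"
```

```text
dpos [ 4.4  0.  -6.6] rotvec [-0.001 -0.011  0.001] f [ 0.2  0.5 -0.4] at [459.5 -95.4 248.6] [-179.83    0.61   10.94] 18.65
```

View pics/w14.png

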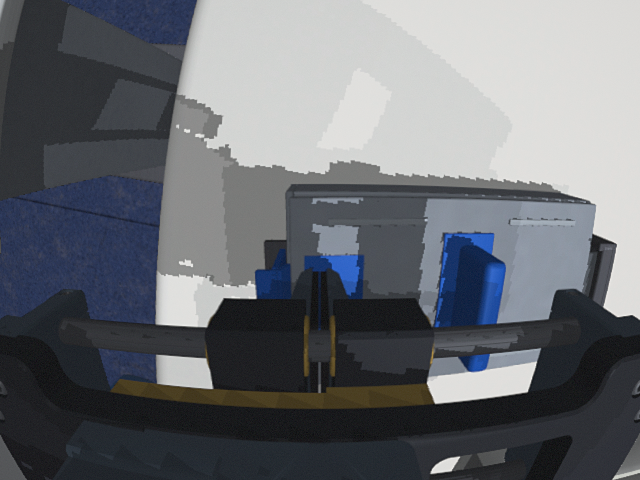

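Emit:
jog_arm([
  [[3, 0.5, 0], [0, -0.01, 0], 0],
  [[4, 0.5, -2], [0, -0.01, 0], 0],
  [[4, 0.5, -4], [0, -0.01, 0], 0],
  [[4, 0.5, -6], [0, -0.01, 0], 0],
  [[4, 0.5, -8], [0, -0.01, 0], 0],
])

```text
time_s: 19.12
ee_pos: [463.9, -95.0, 241.3]
ee_rot: [-180.0, -0.0, 11.0]
force: [-0.8, 0.2, 5.2]
gripper_width: 0.1
```

Emit:
jog_arm([
  [[0, 0, -0.8], [0, 0, 0], 0],
  [[0, 0, -1.6], [0, 0, 0], 0],
  [[0, 0, -2.4], [0, 0, 0], 0],
  [[0, 0, -3.2], [0, 0, 0], 0],
  [[0, 0, -4], [0, 0, 0], 0],
])

```text
time_s: 19.53
ee_pos: [463.9, -95.0, 237.3]
ee_rot: [-180.0, -0.0, 11.0]
force: [-0.2, -0.0, 1.3]
gripper_width: 0.4
```

Emit:
jog_arm([
  [[0, 0, -0.8], [0, 0, 0], 0],
  [[0, 0, -1.6], [0, 0, 0], 0],
  [[0, 0, -2.4], [0, 0, 0], 0],
  [[0, 0, -3.2], [0, 0, 0], 0],
  [[0, 0, -4], [0, 0, 0], 0],
])

```text
time_s: 19.95
ee_pos: [463.9, -94.9, 233.1]
ee_rot: [-180.0, -0.0, 10.9]
force: [0.6, 0.3, -0.2]
gripper_width: 0.5
```

Emit:
jog_arm([
  [[0, 0, -0.4], [0, 0, 0], 0],
  [[0, 0, -0.8], [0, 0, 0], 0],
  [[0, 0, -1.2], [0, 0, 0], 0],
  [[0, 0, -1.6], [0, 0, 0], 0],
  [[0, 0, -1.6], [0, 0, 0], 0],
])

```text
time_s: 20.37
ee_pos: [463.8, -94.9, 232.1]
ee_rot: [-180.0, -0.0, 11.0]
force: [-2.0, 0.4, 6.4]
gripper_width: 0.6
```

Emit:
jog_arm([
  [[0, 0, -0.5], [0, 0, 0], 0],
  [[0, 0, -1], [0, 0, 0], 0],
  [[0, 0, -1], [0, 0, 0], 0],
  [[0, 0, -1], [0, 0, 0], 0],
  [[0, 0, -1], [0, 0, 0], 0],
])

```text
time_s: 20.78
ee_pos: [463.8, -94.9, 232.0]
ee_rot: [-180.0, -0.0, 11.0]
force: [-2.2, 0.9, 10.1]
gripper_width: 0.3
```

Emit:
jog_arm([
  [[0, 0, 10], [0, 0, 0], 0],
  [[2, 0, 40], [0, 0, 0], 0],
  [[10, -15, 75], [0, 0, 0], 0],
  [[30, -45, 110], [0, 0, 0], 0],
  [[50, -80, 140], [0, 0, 0], 0],
])

```text
time_s: 21.2
ee_pos: [507.1, -163.2, 364.0]
ee_rot: [180.0, -0.2, 11.1]
force: [0.4, 0.0, 0.9]
gripper_width: 0.2
```

Emit:
jog_arm([
  [[0, 0, 0], [0, 0, 0], 0],
  [[0, 0, 0], [0, 0, 0], 0],
  [[0, 0, 0], [0, 0, 0], 0],
  [[0, 0, 0], [0, 0, 0], 0],
  [[0, 0, 0], [0, 0, 0], 0],
])

```text
time_s: 21.62
ee_pos: [506.3, -162.3, 362.6]
ee_rot: [-179.9, 0.0, 11.1]
force: [-0.5, -0.1, -0.1]
gripper_width: 0.3
```

```bash
python3 -c "
from h import *
delta(bpt(-70,0,242),[180,0,11])
d=save('scene','s9');wgrab('w15');save('top','t9')
a=d['pixels'][:,:,::-1]
cv2.imwrite('pics/z15.png',cv2.resize(a[170:310,270:430],None,fx=4,fy=4,interpolation=cv2.INTER_CUBIC))
"
```

```text
dpos [ -42.5   67.  -120.6] rotvec [-0.002 -0.001 -0.002] f [-0.5 -0.1 -0.1] at [ 506.3 -162.3  362.6] [-1.7991e+02  2.0000e-02  1.1100e+01] 21.6167
```

View pics/w15.png

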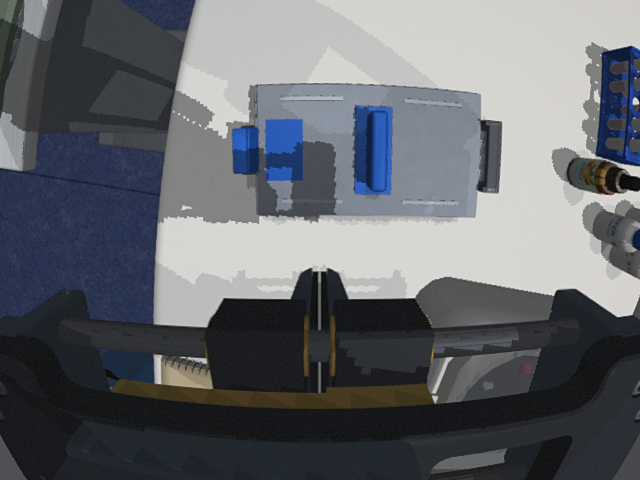

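View pics/z15.png

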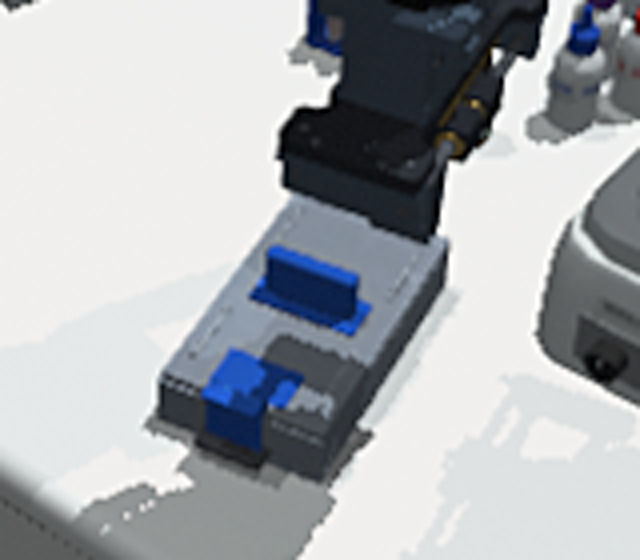

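```bash
python3 - <<'E'
from h import *
b=cv2.imread('pics/w15.png')
cv2.imwrite('pics/z16.png',cv2.resize(b[75:225,225:510],None,fx=2.8,fy=2.8,interpolation=cv2.INTER_CUBIC))
import pickle
B=pickle.load(open('w2.pkl','rb'));C=pickle.load(open('w15.pkl','rb'))
c=np.radians(11);R=np.array([[np.cos(c),np.sin(c)],[-np.sin(c),np.cos(c)]])
for d in (B,C):
    hsv=cv2.cvtColor(d['pixels'],cv2.COLOR_RGB2HSV)
    m=cv2.inRange(hsv,(100,120,40),(130,255,255)); n,l,s,ce=cv2.connectedComponentsWithStats(m)
    for i in range(1,n):
        if s[i,4]>150:
            x,y,w,h,a=s[i]
            if 220<x<300 and y<200:
                for u,v in ((x,y+h/2),(x+w-1,y+h/2)): print(s[i],(R@(wonz(d,u,v,56.5)[:2]-BX)).round(1))
s=C
for n,u,v in [('nl',256,86),('fl',480,95),('fr',474,217),('nr',257,216)]:
    print(n,(R@(wonz(C,u,v,41)[:2]-BX)).round(1))
E
```

```text
[226 115  25  41 905] [-109.4    0.6]
[226 115  25  41 905] [-87.7  -0.8]
[ 265  119   38   62 2287] [-83.2   0.1]
[ 265  119   38   62 2287] [-54.8  -0.3]
[ 232  128   27   46 1138] [-109.3    0.2]
[ 232  128   27   46 1138] [-88.7  -0.5]
nl [-92.5  53. ]
fl [94.9 52.7]
fr [ 94.3 -54.1]
nr [-93.4 -54.7]
```

View pics/z16.png

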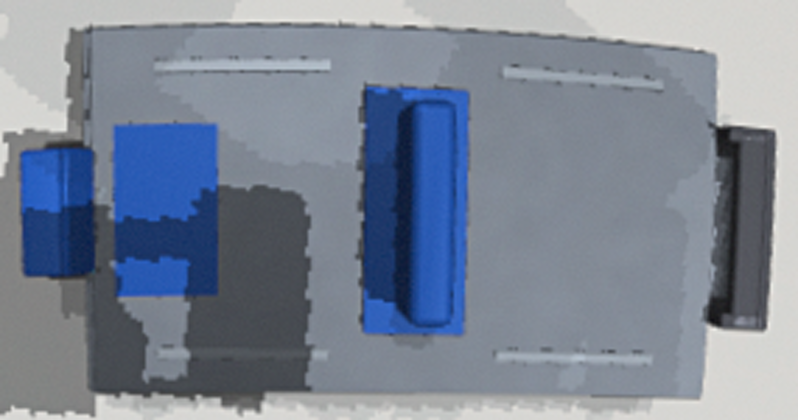

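View pics/t9.png

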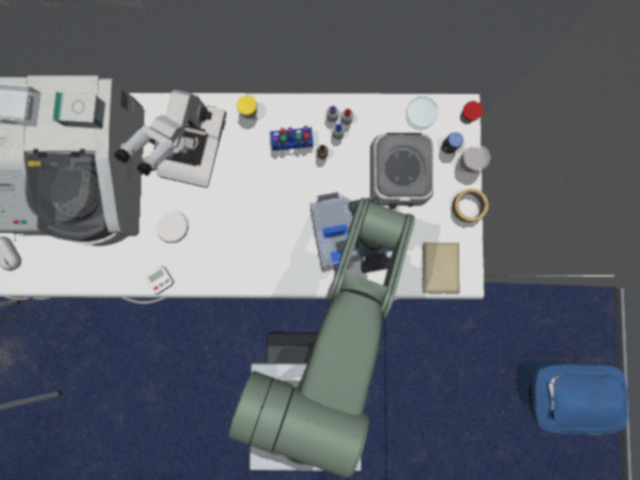

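```bash
python3 -c "
from h import *
print(env.job_done())"
```

```text
the job is handed in; nothing more can be done
None
```

The job is done and handed in at about 21.7 s on the robot's clock; no verdict came back. I turned the forceps about 86° and laid them on the box floor along the centreline, between the two cassettes. I then tilted the lid 0.22 rad, slid its tongue under the keeper bar, swung it down, released it and pressed the near end. The catch snapped over it.

**Last checks:**
- **Lid height:** while I pressed, the fingertips stopped 41 mm up, which is the closed lid's top face, at about 10 N.
- **Lid position:** it measured within about 1 mm of the box's centre and axes, and looked flat in both views.
- **Catch:** its outer edge is at box x = -109.3 mm, against -109.4 mm at the start, so it is back at rest.
- **Cassettes and forceps:** both cassettes were in place and the forceps lay flat when I lifted away. I could not see inside once the lid was on.
- **Everything else:** the other things on the bench showed no change, and the arm ended well clear.

No check failed. One small disagreement: the scene camera's first estimates of the box and lid positions were about 5 mm off the wrist camera's. I used the wrist camera's, which matched the given sizes to about 2 mm.

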